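Stack a cytometer filter cartridge in its assembly nest

TASK

Assemble the detector filter cartridge in the metal nest with the four corner guides: slide the black housing forward from under the yellow lip of its dock and seat it in the nest, lay the orange spacer on it, then the blue cover with the round white window on top. Set each part down gently, window side up, flat and fully home between the guides, one after the other in that order; leave the finished stack released in the nest and do not disturb the bottle, the tube rack or the screwdriver.

Things in the scene. Friction and masses are not known exactly. Their poses are not given: they have to be found in the camera images.
- nest: Fixed nest: dark steel base plate 110 x 110 x 10 mm with four 6 mm thick aluminium L-shaped corner guides around a 59 x 59 mm square pocket, open at the top. Origin at the centre of its underside; x and y along the pocket's sides, z up. Between the guides the middle 41 mm of each side is open down to the floor, so fingers fit there and can open outward. Place and yaw vary.
- nest_floor (a point): Centre of the pocket floor (top of the nest's base plate, 10 mm above the bench); axes as the nest. The guides stand upright to 42 mm above this floor, then flare outward up to 49 mm above it (59 mm above the bench).
- dock: Fixed grey tray, 125 mm long (x) by 140 mm wide (y), with a yellow lip over its rear. Origin at bench height on the middle line; its -x points forward, out of the dock, roughly to the robot. The tray floor lies 8 mm above the bench, from x = -75 to +50 mm; forward of the lip nothing stands on it. Place and yaw vary; dock and nest may swap sides.
- lip_edge (a point): Middle of the lower front edge of the yellow lip: dock x = 20 mm, 35 mm above the bench; axes as the dock. The lip runs back from here to x = 50 mm over the full width; its top is 40 mm above the bench. Back wall: front face at dock x = 44 mm. Posts under the lip's ends: |y| 62 to 70 mm.
- housing: Black square plastic housing 56 x 56 x 24 mm high, open on top (walls 10 mm, inside 18 mm deep, brass disc on its floor), about 0.15 kg. Origin at the centre of its underside, z up, x and y along its sides. Starts on the dock's floor, nearly parallel to the dock's axes, its rear 16 to 24 mm under the lip with 3 mm of air above: it lifts only once its rear edge is forward of the lip.
- spacer: Orange square frame 56 x 56 mm, 12 mm thick, with a 32 mm square window; about 0.05 kg. Lies flat on the bench. Origin at the centre of its underside, x and y along its sides.
- cover: Blue square cover plate 56 x 56 mm, 12 mm thick, with a round white window in its upper face; about 0.06 kg. Lies flat on the bench, window up; may swap places with the spacer. Origin at the centre of its underside, x and y along its sides. Any quarter turn of each of the three parts suits the nest.
- bottle: Bystander: white bottle with a blue cap, 56 mm diameter, 110 mm high; origin at the centre of its underside.
- tube_rack: Bystander: green rack 45 x 130 x 40 mm with five capped tubes, 66 mm high in all, long along its y; origin at the centre of its underside.
- screwdriver: Bystander: screwdriver lying on the bench, 150 mm long along its x; origin at its middle, at bench height.
There are look-alikes about, which are no part of the job. There is more than one size of the housing; the one meant has the size given above.

How it is judged:
On the way, in this order (a step that is already met when the one before it is completed fails the run):
1. the housing has been slid forward so that its centre is more than 28 mm ahead of the lip's edge (x of housing in the frame of lip_edge below -0.028 m), for 0.1 s.
2. the housing is seated flat on the nest's floor between the guides (horizontal distance between housing and nest_floor below 0.004 m and z of housing in the frame of nest_floor between -0.0025 and 0.0025 m and angle between housing's own z axis and vertical below 0.06 rad and (angle between the x axis of housing and the x axis of nest, either way round below 0.1 rad or angle between the x axis of housing and the y axis of nest, either way round below 0.1 rad)), for 0.2 s.
3. the spacer is seated flat on the housing (horizontal distance between spacer and nest_floor below 0.004 m and z of spacer in the frame of nest_floor between 0.0215 and 0.0265 m and angle between spacer's own z axis and vertical below 0.06 rad and (angle between the x axis of spacer and the x axis of nest, either way round below 0.1 rad or angle between the x axis of spacer and the y axis of nest, either way round below 0.1 rad)), for 0.2 s.
4. the cover is seated flat on the spacer (horizontal distance between cover and nest_floor below 0.004 m and z of cover in the frame of nest_floor between 0.0335 and 0.0385 m and angle between cover's own z axis and vertical below 0.06 rad and (angle between the x axis of cover and the x axis of nest, either way round below 0.1 rad or angle between the x axis of cover and the y axis of nest, either way round below 0.1 rad)), for 0.2 s.
At the end, for the whole second after the job is handed in: Housing, spacer and cover lie stacked in the nest, undersides 0, 24 and 36 mm above the pocket floor (within 2.5 mm), each centred on the pocket within 4 mm, window and open sides up and level within 0.06 rad, sides along the pocket's within 0.1 rad (any quarter turn), at rest and released (all of step 2 and all of step 3 and all of step 4 and linear speed of each of housing, spacer, cover below 0.02 m/s and angular speed of each of housing, spacer, cover below 0.2 rad/s and contact force between the fingers and housing below 0.3 N and contact force between the fingers and spacer below 0.3 N and contact force between the fingers and cover below 0.3 N); the robot touches nothing.
It fails at once if a part comes down onto its seat in the nest faster than 0.4 m/s, as when let fall from more than about 8 mm ((horizontal distance between housing and nest_floor below 0.015 m and z of housing in the frame of nest_floor below 0.02 m and linear speed of housing above 0.4 m/s) or (horizontal distance between spacer and nest_floor below 0.015 m and z of spacer in the frame of nest_floor below 0.044 m and linear speed of spacer above 0.4 m/s) or (horizontal distance between cover and nest_floor below 0.015 m and z of cover in the frame of nest_floor below 0.056 m and linear speed of cover above 0.4 m/s)).
It fails at once if the bottle, the tube rack or the screwdriver is moved by more than 15 mm (distance of any of bottle, tube_rack, screwdriver from where it was at the start of the episode above 0.015 m).
It also fails if it takes over 72 s, if anything falls off the work surface, if the arm or the gripper's body presses on something with over 40 N, if the wrist force passes 120 N, or if a joint passes its speed limit or range.

ROBOT

A 6-joint arm with a two-finger parallel gripper is mounted at the origin on the work surface. World frame = base frame: x ahead of the robot, y to its left, z up, the work surface at z = 0. Lengths are in m, angles in rad, forces in N, time in s.
With the tool pointing down it reaches from about 0.375 to 0.975 m from the base axis. Payload 3.8 kg.
Tool frame: the origin (TCP) lies at the very end of the fingers, on their centre line; the grasp point (between the pads) lies 19 mm behind it; z points along the fingers, y is the line along which they close (so a half turn about z gives the same grasp; the last joint's range is limited). The gripper opens to 85 mm and grips with 20 to 120 N. Pads are 22 mm wide; open, the fingers measure 114 mm over their backs; the gripper's body (76 mm by 85 mm) begins 54 mm behind the grasp point. The pads swing forward as they close: fully open they stand 13 mm farther back than shut.
Start: joints at [-1.374, 0.264, 1.604, -0, 1.274, -0.037], TCP at [0.156, -0.657, 0.231] pointing down, gripper open.
Joint ranges: [-2.63, 2.63], [-0.94, 2.18], [0.31, 2.57], [-1.31, 4.45], [0, 2.66], [-2.55, 2.55]. Speed limits (rad/s): [2.57, 2.57, 3.14, 3.14, 3.14, 3.14].

INTERFACE

Orientations are given as a rotation vector (axis times angle).
In Python, from workcell import read_state, read_camera, calibration, finish_job gives the robot as it stands.
- The arm moves only by the tool step_arm, never from a script. Its argument "commands" is a list of rows, each an object of numbers: "fingers": the gripper's target within -1 to 1 (shut at 1, half-way at 0, fully open at -1); "dx", "dy", "dz": the shift along the tool's x, y, z in m; "roll": the turn about the tool's z in degrees. In form: [{"fingers": .., "dx": .., "dy": .., "dz": .., "roll": ..}, ...]. A call has 1 to 8 rows; each row is the pose to reach, as a shift and turn from the pose commanded when the call began, along the tool's axes at that moment; what a row does not reach only later rows make up. A row lasts 1/8 s, in which the tool goes at most 62.5 mm and 10.7 degrees, less where a joint would pass 70% of its speed; a pose out of reach is approached as far as the arm can. A call with a gripper value outside its range is refused whole. The fingers move at their own pace and stop on an object; "squeeze" is the grip in N (left out, the last holds). Time passes only in rows, so rows that repeat a pose let the fingers close. It gives the time, the measured TCP pose, the force, the opening and the grip force at its end, in the units of the state.
- read_state(): the state, without advancing time (a new reading comes with each control period).
- read_camera(name): name is "scene" or "top" or "wrist"; returns (picture, depth): 400x640x3 uint8, blue, green, red; 400x640 float32, m along the optical axis (not along the pixel's ray), 0 where there is no reading.
- calibration(name): a dict with "intrinsics" (3x3 intrinsics, pixels), "world_to_cam" (4x4, takes a point from world to camera coordinates). Camera axes: x right, y up, looking along -z (the intrinsics and any distortion apply to the point x, -y, -z); pixel columns grow to the right and rows downward; lengths in m; the calibration is good to about 2 mm. A picture is of the moment at which its call begins: read the wrist's pose just before it. calibration takes no time and is no camera call; for the wrist camera it gives the pose at the moment of the call.
- finish_job(): hands the job in; it is judged then, once.
The state is a dict: "time": time; "q": joint angles; "joint_vel": joint speeds; "joint_torque": joint torques, N m; "tool_pos": TCP position; "tcp_rot": TCP orientation; "wrist_force": force on the tool from outside, world axes, zero at the start; "torque": the same for the moment, N m; "width": opening from 0.0 (shut) to 1.0 (fully open); "grip_force": force on a finger pad.
Only numpy, scipy, OpenCV 4.12 (cv2) and the standard library are available. Lean on these libraries where they do the work, as an engineer would, in place of code of your own. Each camera call takes 0.05 s, during which the arm holds its last target. There are 200 camera calls.

## Working session

There is one attempt and no reset: what is moved stays moved. The work goes in short steps, Python scripts to look and compute and a tool call to move; the robot and the scene stay as the last step left them, time stands still between calls to the robot, and variables do not carry over. Pictures are saved under pics/ and viewed, at most 10 in all, crops included, and the job is handed in when it is done.

Besides the shell and the picture viewer there is one more tool, called after "Request:" as name(argument=value, ...) on one line, values as JSON. step_arm: Moves the arm, as the interface text tells. Its arguments: {"type":"object","properties":{"commands":{"type":"array","items":{"type":"object","properties":{"fingers":{"type":"number"},"dx":{"type":"number"},"dy":{"type":"number"},"dz":{"type":"number"},"roll":{"type":"number"}}}},"squeeze":{"type":"number"}},"required":["commands"]}

```bash
mkdir -p pics; ls; python3 - <<'E'
from workcell import *
import cv2,numpy as np
for n in ("top","scene"):
    p,d=read_camera(n); c=calibration(n)
    cv2.imwrite(f"pics/{n}0.png",p); np.savez(f"{n}0.npz",p=p,d=d,K=c["intrinsics"],T=c["world_to_cam"])
    print(n,c)
s=read_state();print(s)
E
```

```text
pics
top {'intrinsics': array([[377.05707281,   0.        , 321.27985421],
       [  0.        , 377.05707281, 194.9954683 ],
       [  0.        ,   0.        ,   1.        ]]), 'world_to_cam': array([[-0.0171261 , -0.99974006, -0.01504995, -0.03915595],
       [ 0.99289355, -0.01877787,  0.1175151 , -0.54451278],
       [-0.11776716, -0.01293042,  0.99295705, -1.00532698],
       [ 0.        ,  0.        ,  0.        ,  1.        ]])}
scene {'intrinsics': array([[367.28088991,   0.        , 325.11826279],
       [  0.        , 367.28088991, 201.77452601],
       [  0.        ,   0.        ,   1.        ]]), 'world_to_cam': array([[-0.62299639,  0.78208981,  0.01452698,  0.38644185],
       [-0.64036557, -0.52059139,  0.56472696,  0.27514761],
       [ 0.44922982,  0.34252028,  0.82514994, -1.10578532],
       [ 0.        ,  0.        ,  0.        ,  1.        ]])}
{'time': 0.1, 'q': array([-1.37390581e+00,  2.64710981e-01,  1.60523955e+00, -4.82037933e-05,
        1.27372156e+00, -3.69156149e-02]), 'joint_vel': array([ 0.00025046,  0.00091456, -0.00180958, -0.00094425,  0.00117394,
       -0.00125205]), 'joint_torque': array([ 4.42348221e-05, -5.16706717e+01, -3.68589628e+01, -1.36380522e-04,
        6.26183653e-03,  2.17698977e-05]), 'tool_pos': array([ 0.15622663, -0.65598466,  0.23006305]), 'tcp_rot': array([-3.11809249e+00, -3.66206597e-01,  3.32917581e-04]), 'wrist_force': array([ 0.68633483, -0.74462965,  0.21037431]), 'torque': array([ 0.00589109, -0.031658  ,  0.00438797]), 'grip_force': 0.0, 'width': 0.9992271032922038}
```

View pics/top0.png

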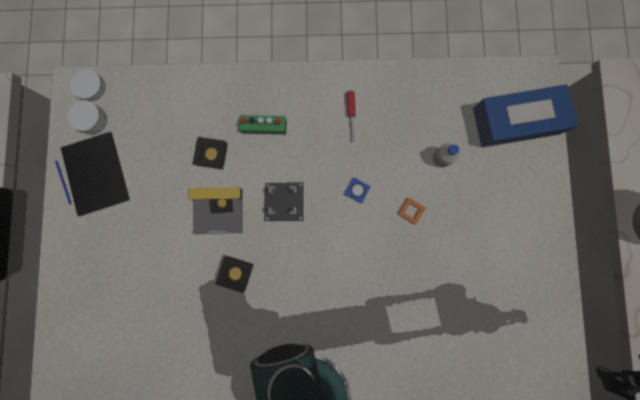

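View pics/scene0.png

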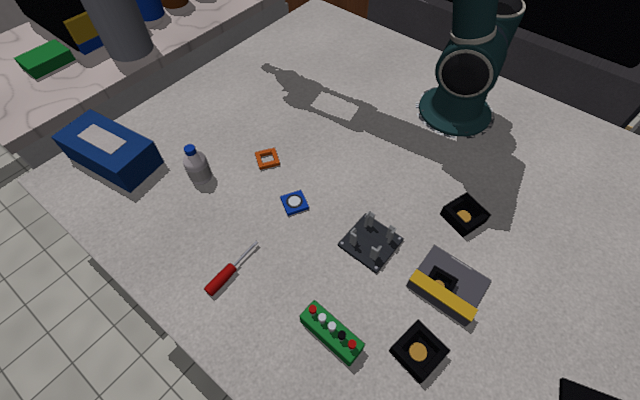

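```bash
cat >h.py <<'E'
from workcell import *
import cv2,numpy as np
from scipy.spatial.transform import Rotation as R
def deproj(d,K,T):
    v,u=np.indices(d.shape); X=np.stack([(u-K[0,2])/K[0,0]*d,-(v-K[1,2])/K[1,1]*d,-d],-1)
    return (X-T[:3,3])@T[:3,:3]
def snap(n,f=None):
    c=calibration(n); p,d=read_camera(n)
    if f: cv2.imwrite(f"pics/{f}.png",p)
    return p,d,deproj(d,c["intrinsics"],c["world_to_cam"]),c
def rect(P,m):
    q=P[m][:,:2]; r=cv2.minAreaRect((q*1000).astype(np.float32)); return np.round(r[0],1),np.round(r[1],1),round(r[2],1),round(float(np.median(P[m][:,2]))*1000,1),len(q)
def pose():
    s=read_state(); M=R.from_rotvec(s["tcp_rot"]).as_matrix(); return s["tool_pos"],M
def move(tx,ty,tz,yaw=None):
    "shift in tool axes (mm) to a world target (mm); yaw = wanted world direction (deg, mod 180) of tool y"
    p,M=pose(); d=M.T@(np.array([tx,ty,tz])/1000-p)*1000; r=None
    if yaw is not None:
        cur=np.degrees(np.arctan2(M[1,1],M[0,1])); r=-((yaw-cur+90)%180-90)
    return np.round(d,1),r
E
python3 - <<'E'
from h import *
z=np.load("top0.npz");p,d=z["p"],z["d"];P=deproj(d,z["K"],z["T"])
hsv=cv2.cvtColor(p,cv2.COLOR_BGR2HSV)
def box(u0,v0,u1,v1):
    m=np.zeros(d.shape,bool);m[v0:v1,u0:u1]=1;return m&(d>0)
H,S,V=hsv[...,0],hsv[...,1],hsv[...,2]
print("spacer",rect(P,box(390,190,435,232)&(S>120)&(H<25)))
print("cover",rect(P,box(335,170,380,212)&(S>110)&(H>100)&(H<130)))
print("lip",rect(P,box(180,180,250,205)&(S>110)&(H>18)&(H<35)))
print("nest",rect(P,box(255,175,312,228)&(P[...,2]>.005)))
print("dock",rect(P,box(180,180,255,242)&(P[...,2]>.004)))
print("hous",rect(P,box(200,185,240,220)&(P[...,2]>.024)&(P[...,2]<.036)&(V<60)))
print("disc",rect(P,box(200,185,240,220)&(S>90)&(H<25)&(H>10)&(P[...,2]<.03)))
print(pose(),calibration("wrist"))
E
```

```text
spacer (array([ 497.8, -298.8]), array([54.2, 52.5]), 57.5, 12.6, 219)
cover (array([ 559.1, -148.9]), array([51.3, 52.2]), 61.5, 12.9, 166)
lip (array([546.4, 245.4]), array([139.6,  42.3]), 90.0, 40.5, 570)
nest (array([530.9,  61.4]), array([151.2, 150.9]), 1.9, 11.0, 1540)
dock (array([510.7, 247.1]), array([172.8, 210.6]), 0.5, 10.0, 2435)
hous (array([520.7, 229. ]), array([34. , 57.7]), 3.5, 32.5, 157)
disc (array([530. , 227.2]), array([53.2, 25.6]), 89.8, 15.5, 93)
(array([ 0.15622663, -0.65598466,  0.23006305]), array([[ 9.72788359e-01,  2.31695066e-01, -4.51981878e-04],
       [ 2.31695504e-01, -9.72786241e-01,  2.03023884e-03],
       [ 3.07145685e-05, -2.07971488e-03, -9.99997837e-01]])) {'intrinsics': array([[278.13319446,   0.        , 318.67993009],
       [  0.        , 278.13319446, 197.54423378],
       [  0.        ,   0.        ,   1.        ]]), 'world_to_cam': array([[ 0.23083109, -0.97299086, -0.00240665, -0.6732251 ],
       [ 0.93834451,  0.22326447, -0.26393665,  0.03402836],
       [ 0.25734527,  0.05866652,  0.96453701, -0.37920135],
       [ 0.        ,  0.        ,  0.        ,  1.        ]])}
```

```bash
python3 - <<'E'
from h import *
print(move(500,-225,230,90)); print(move(500,229,180,90))
E
```

```text
(array([ 434.3, -339.6,    0.8]), np.float64(13.396917420010084))
(array([ 539.5, -781.1,   51.7]), np.float64(13.396917420010084))
```

Request:
step_arm(commands=[{"fingers": -1, "dx": 434, "dy": -340, "dz": 0, "roll": 13.4}])

```text
time: 0.22
tool_pos: [0.1936, -0.6093, 0.2301]
tcp_rot: [3.141, 0.059, -0.001]
wrist_force: [1.0, 0.5, 0.6]
width: 0.999
grip_force: 0.0
```

```bash
python3 - <<'E'
from h import *
print(move(500,-225,230,90))
E
```

```text
(array([ 3.206e+02, -3.725e+02, -2.000e-01]), np.float64(2.152385691493919))
```

Request:
step_arm(commands=[{"fingers": -1, "dx": 0.3, "dy": -0.36, "dz": 0, "roll": 2.2}, {"fingers": -1, "dx": 0.3, "dy": -0.36, "dz": 0, "roll": 2.2}, {"fingers": -1, "dx": 0.3, "dy": -0.36, "dz": 0, "roll": 2.2}, {"fingers": -1, "dx": 0.3, "dy": -0.36, "dz": 0, "roll": 2.2}, {"fingers": -1, "dx": 0.3, "dy": -0.36, "dz": 0, "roll": 2.2}, {"fingers": -1, "dx": 0.3, "dy": -0.36, "dz": 0, "roll": 2.2}, {"fingers": -1, "dx": 0.3, "dy": -0.36, "dz": 0, "roll": 2.2}, {"fingers": -1, "dx": 0.3, "dy": -0.36, "dz": 0, "roll": 2.2}])

```text
time: 1.23
tool_pos: [0.4794, -0.2314, 0.2309]
tcp_rot: [-3.141, -0.017, 0.0]
wrist_force: [0.2, -0.7, 0.5]
width: 0.998
grip_force: 0.0
```

```bash
python3 - <<'E'
from h import *
p,d,P,c=snap("wrist","w1"); np.savez("w1.npz",p=p,d=d,P=P)
print(c["world_to_cam"],pose())
print(move(500,229,180,90))
E
```

```text
[[ 9.74014485e-03 -9.99952153e-01 -9.05796296e-04 -2.35301488e-01]
 [ 9.64397729e-01  9.63321886e-03 -2.64280573e-01 -4.25555305e-01]
 [ 2.64276654e-01  1.70058318e-03  9.64445415e-01 -5.04545021e-01]
 [ 0.00000000e+00  0.00000000e+00  0.00000000e+00  1.00000000e+00]] (array([ 0.48095912, -0.229439  ,  0.23087282]), array([[ 0.99993696,  0.01115559,  0.00127656],
       [ 0.01115173, -0.99993335,  0.0029893 ],
       [ 0.00130982, -0.00297488, -0.99999472]]))
(array([  24.1, -458. ,   52.3]), np.float64(0.6391840331332901))
```

View pics/w1.png

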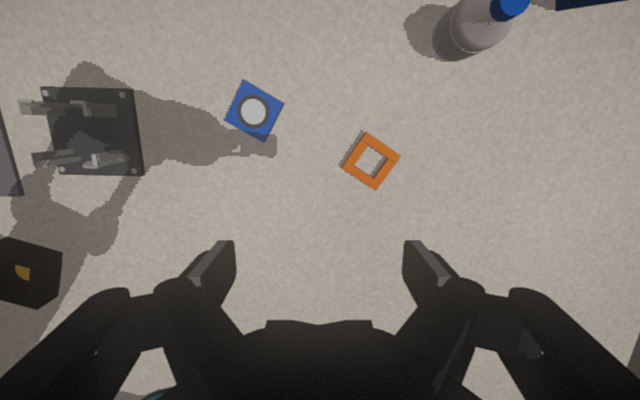

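Wrist view: cover at (254,110), spacer at (370,160), nest left at (95,130), bottle top right; gripper fingers at the bottom. I'll measure these two parts and go on to the dock.

Request:
step_arm(commands=[{"dx": 0.02, "dy": -0.457, "dz": 0.05, "roll": 0.6}, {"dx": 0.02, "dy": -0.457, "dz": 0.05, "roll": 0.6}, {"dx": 0.02, "dy": -0.457, "dz": 0.05, "roll": 0.6}, {"dx": 0.02, "dy": -0.457, "dz": 0.05, "roll": 0.6}, {"dx": 0.02, "dy": -0.457, "dz": 0.05, "roll": 0.6}, {"dx": 0.02, "dy": -0.457, "dz": 0.05, "roll": 0.6}, {"dx": 0.02, "dy": -0.457, "dz": 0.05, "roll": 0.6}, {"dx": 0.02, "dy": -0.457, "dz": 0.05, "roll": 0.6}])

```text
invalid input
```

```bash
python3 - <<'E'
from h import *
z=np.load("w1.npz");P=z["P"];h=cv2.cvtColor(z["p"],cv2.COLOR_BGR2HSV);H,S=h[...,0],h[...,1]
u=np.indices(H.shape)
m=(u[0]<230)&(u[0]>70)&(P[...,2]>.009)&(P[...,2]<.016)
print("sp",rect(P,m&(u[1]>330)&(u[1]<410)&(H<22)&(S>150)))
print("co",rect(P,m&(u[1]>215)&(u[1]<295)))
p,d,P,c=snap("wrist","w2"); np.savez("w2.npz",p=p,d=d,P=P,K=c["intrinsics"],T=c["world_to_cam"])
print(pose())
E
```

```text
sp (array([ 496.1, -298.1]), array([55.6, 54.1]), 57.0, 12.4, 1136)
co (array([ 557.3, -148.2]), array([56.5, 55.9]), 60.8, 12.8, 2110)
(array([ 0.47961708, -0.23146096,  0.2308166 ]), array([[ 9.99926071e-01,  1.21584220e-02, -1.59291390e-04],
       [ 1.21586049e-02, -9.99925358e-01,  1.20246097e-03],
       [-1.44659473e-04, -1.20430884e-03, -9.99999264e-01]]))
```

View pics/w2.png

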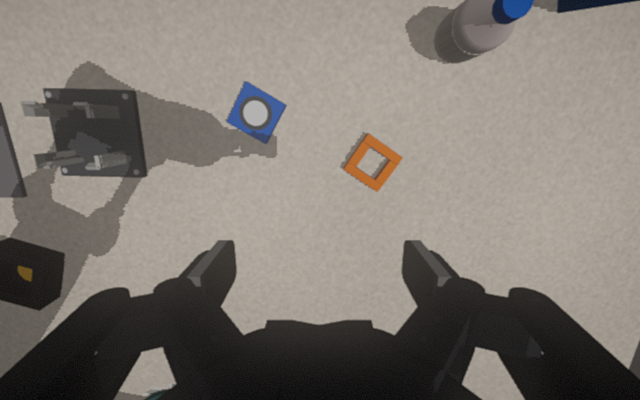

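The view is unchanged, because the call was refused: "fingers" is needed in every row. Sending it again.

Request:
step_arm(commands=[{"fingers": -1, "dx": 0.02, "dy": -0.457, "dz": 0.05, "roll": 0.6}, {"fingers": -1, "dx": 0.02, "dy": -0.457, "dz": 0.05, "roll": 0.6}, {"fingers": -1, "dx": 0.02, "dy": -0.457, "dz": 0.05, "roll": 0.6}, {"fingers": -1, "dx": 0.02, "dy": -0.457, "dz": 0.05, "roll": 0.6}, {"fingers": -1, "dx": 0.02, "dy": -0.457, "dz": 0.05, "roll": 0.6}, {"fingers": -1, "dx": 0.02, "dy": -0.457, "dz": 0.05, "roll": 0.6}, {"fingers": -1, "dx": 0.02, "dy": -0.457, "dz": 0.05, "roll": 0.6}, {"fingers": -1, "dx": 0.02, "dy": -0.457, "dz": 0.05, "roll": 0.6}])

```text
time: 2.33
tool_pos: [0.4943, 0.2248, 0.1804]
tcp_rot: [3.141, -0.0, -0.002]
wrist_force: [-0.0, -0.0, 0.4]
width: 1.0
grip_force: 0.0
```

```bash
python3 - <<'E'
from h import *
p,d,P,c=snap("wrist","w3"); np.savez("w3.npz",p=p,d=d,P=P,K=c["intrinsics"],T=c["world_to_cam"])
print(pose())
E
```

```text
(array([0.49436548, 0.22604111, 0.18028817]), array([[ 9.99999362e-01, -3.11223656e-04, -1.08586443e-03],
       [-3.09988744e-04, -9.99999305e-01,  1.13724437e-03],
       [-1.08621762e-03, -1.13690704e-03, -9.99998764e-01]]))
```

View pics/w3.png

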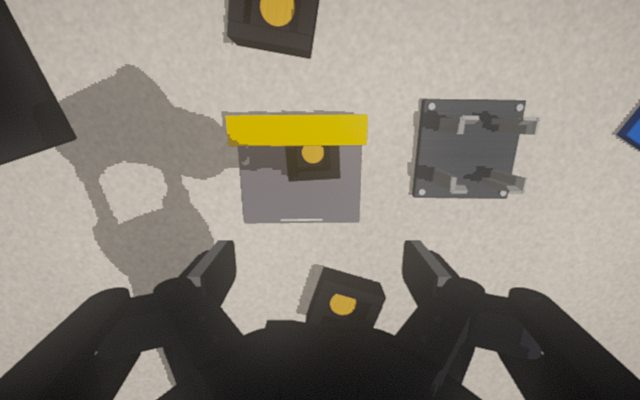

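The dock shows at (300,170) with the lip at rows 115-145, the housing at (313,160), the nest at (465,148), and a look-alike in front at (343,300).

```bash
python3 - <<'E'
from h import *
z=np.load("w3.npz");P=z["P"];p=z["p"];h=cv2.cvtColor(p,cv2.COLOR_BGR2HSV);H,S,V=h[...,0],h[...,1],h[...,2]
r,c=np.indices(H.shape);Z=P[...,2]
print("lip",rect(P,(r>105)&(r<150)&(c>220)&(c<372)&(S>150)&(Z>.037)))
m=(r>120)&(r<190)&(c>270)&(c<350)&(Z>.027)&(Z<.0345)&(V<90)
print("hous",rect(P,m)); q=P[m]; print(q.min(0),q.max(0))
d=(r>140)&(r<170)&(c>290)&(c<335)&(Z<.025)&(S>140); print("disc",rect(P,d),P[d].min(0),P[d].max(0))
print("tray",rect(P,(r>140)&(r<230)&(c>230)&(c<370)&(Z>.005)&(Z<.012)))
n=(r>90)&(r<205)&(c>405)&(c<545)
print("nplate",rect(P,n&(Z>.006)&(Z<.013)))
g=n&(Z>.045)&(Z<.065); k,l=cv2.connectedComponents(g.astype(np.uint8))
for i in range(1,k):
    if (l==i).sum()>8: print("guide",rect(P,l==i),P[l==i].min(0).round(4),P[l==i].max(0).round(4))
dc=(r>260)&(r<330)&(c>300)&(c<390)&(Z>.015)&(Z<.05); print("decoy",rect(P,dc),P[dc].max(0))
E
```

```text
lip (array([552.2, 247.3]), array([138.6,  29. ]), 89.9, 40.4, 4276)
hous (array([518.2, 231.9]), array([35.2, 56. ]), 1.2, 32.5, 944)
[0.5003109  0.20365519 0.02701132] [0.53625677 0.2602026  0.03438292]
disc (array([525.4, 232.1]), array([23.3, 18.9]), 89.8, 15.3, 337) [0.51597104 0.22045784 0.01303082] [0.53484433 0.24373838 0.01755605]
tray (array([489.1, 246.8]), array([ 92.1, 140.2]), 0.2, 8.5, 7424)
nplate (array([528.9,  59.6]), array([110.7, 109.9]), 88.9, 10.4, 8011)
guide (array([557.6,  87.4]), array([16.9, 15.6]), 89.9, 57.5, 275) [0.5498 0.0789 0.0451] [0.5654 0.0958 0.0605]
guide (array([557.1,  30.6]), array([16.4, 17.2]), 0.4, 56.3, 386) [0.549  0.0219 0.045 ] [0.5653 0.0392 0.0605]
guide (array([500.5,  87.9]), array([17.5, 16.5]), 86.5, 57.1, 268) [0.4922 0.0795 0.045 ] [0.5089 0.0969 0.0605]
guide (array([500.2,  31.3]), array([15.9, 17.8]), 0.6, 55.7, 353) [0.4921 0.0225 0.0451] [0.5081 0.0401 0.0607]
decoy (array([334.1, 193.8]), array([79.7, 77.1]), 72.2, 33.9, 2073) [0.38195991 0.24329898 0.03659775]
```

Request:
step_arm(commands=[{"fingers": -1, "dx": 0.023, "dy": -0.006, "dz": 0.06}, {"fingers": -1, "dx": 0.023, "dy": -0.006, "dz": 0.12}, {"fingers": -1, "dx": 0.023, "dy": -0.006, "dz": 0.12}, {"fingers": -1, "dx": 0.023, "dy": -0.006, "dz": 0.12}])

```text
invalid input
```

```bash
python3 - <<'E'
from h import *
print(pose()); print(move(519,232,14,90))
E
```

```text
(array([0.49436548, 0.22604111, 0.18028817]), array([[ 9.99999362e-01, -3.11223656e-04, -1.08586443e-03],
       [-3.09988744e-04, -9.99999305e-01,  1.13724437e-03],
       [-1.08621762e-03, -1.13690704e-03, -9.99998764e-01]]))
(array([ 24.8,  -5.8, 166.3]), np.float64(-0.01783181375890308))
```

Request:
step_arm(commands=[{"fingers": -1, "dx": 0.024, "dy": -0.006, "dz": 0.06, "roll": 0}, {"fingers": -1, "dx": 0.024, "dy": -0.006, "dz": 0.12, "roll": 0}, {"fingers": -1, "dx": 0.024, "dy": -0.006, "dz": 0.12, "roll": 0}, {"fingers": -1, "dx": 0.024, "dy": -0.006, "dz": 0.12, "roll": 0}], squeeze=40)

```text
time: 2.88
tool_pos: [0.5197, 0.2282, 0.0626]
tcp_rot: [-3.141, 0.006, -0.002]
wrist_force: [0.1, -0.4, 0.9]
width: 0.999
grip_force: 0.0
```

```bash
python3 - <<'E'
from h import *
print(pose()[0]); print(move(519,232,14,90))
E
```

```text
[0.5196976  0.22818751 0.0625847 ]
(array([-0.8, -3.8, 48.6]), np.float64(-0.20238741045864117))
```

Request:
step_arm(commands=[{"fingers": -1, "dx": -0.001, "dy": -0.003, "dz": 0.048, "roll": 0}, {"fingers": -1, "dx": -0.001, "dy": -0.003, "dz": 0.048, "roll": 0}, {"fingers": -1, "dx": -0.001, "dy": -0.003, "dz": 0.048, "roll": 0}, {"fingers": 1, "dx": -0.001, "dy": -0.003, "dz": 0.048, "roll": 0}, {"fingers": 1, "dx": -0.001, "dy": -0.003, "dz": 0.048, "roll": 0}, {"fingers": 1, "dx": -0.001, "dy": -0.003, "dz": 0.048, "roll": 0}, {"fingers": 1, "dx": -0.001, "dy": -0.003, "dz": 0.048, "roll": 0}, {"fingers": 1, "dx": -0.001, "dy": -0.003, "dz": 0.048, "roll": 0}])

```text
time: 3.88
tool_pos: [0.5194, 0.2324, 0.0157]
tcp_rot: [-3.141, 0.004, -0.005]
wrist_force: [-0.8, -1.1, 7.1]
width: 0.641
grip_force: 41.7
```

Request:
step_arm(commands=[{"fingers": 1, "dx": -0.012, "dy": 0, "dz": 0, "roll": 0}, {"fingers": 1, "dx": -0.024, "dy": 0, "dz": 0, "roll": 0}, {"fingers": 1, "dx": -0.036, "dy": 0, "dz": 0, "roll": 0}, {"fingers": 1, "dx": -0.036, "dy": 0, "dz": 0, "roll": 0}, {"fingers": 1, "dx": -0.036, "dy": 0, "dz": 0, "roll": 0}, {"fingers": -1, "dx": -0.036, "dy": 0, "dz": 0, "roll": 0}, {"fingers": -1, "dx": -0.027, "dy": 0, "dz": 0, "roll": 0}, {"fingers": -1, "dx": -0.027, "dy": 0, "dz": 0, "roll": 0}])

```text
time: 4.88
tool_pos: [0.4912, 0.2319, 0.0131]
tcp_rot: [-3.142, 0.005, -0.0]
wrist_force: [-0.0, 0.2, -1.1]
width: 0.999
grip_force: 0.0
```

```bash
python3 - <<'E'
from h import *
p,d,P,c=snap("wrist","w4"); np.savez("w4.npz",p=p,d=d,P=P)
h=cv2.cvtColor(p,cv2.COLOR_BGR2HSV);V=h[...,2];Z=P[...,2]
x,y=P[...,0],P[...,1]
m=(Z>.027)&(Z<.0355)&(x>.45)&(x<.534)&(y>.19)&(y<.275)&(V<100)
print(rect(P,m),P[m].min(0),P[m].max(0))
ds=(Z<.025)&(h[...,1]>140)&(x>.45)&(x<.53)&(y>.2)&(y<.27)&(h[...,0]<30); print("disc",rect(P,ds))
print(pose())
E
```

```text
(array([492.4, 232.4]), array([56.8, 85.3]), 1.5, 32.4, 7746) [0.46345612 0.1900018  0.02701093] [0.52134686 0.27499824 0.03546044]
disc (array([499.8, 234. ]), array([42.2, 53.1]), 1.8, 15.6, 2100)
(array([0.49081399, 0.23179177, 0.0129894 ]), array([[ 9.99995693e-01, -2.89304152e-03, -4.94063349e-04],
       [-2.89312766e-03, -9.99995800e-01, -1.73721301e-04],
       [-4.93558691e-04,  1.75149941e-04, -9.99999863e-01]]))
```

View pics/w4.png

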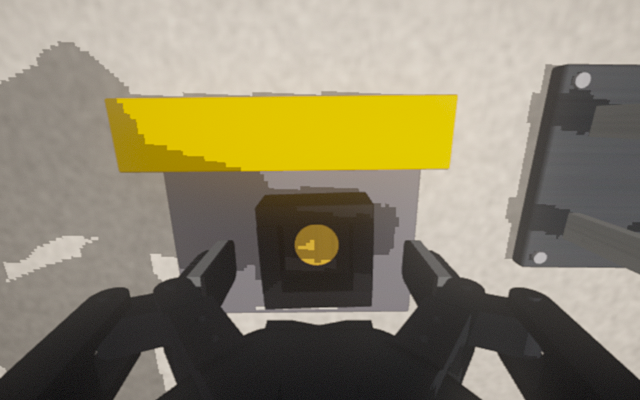

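Request:
step_arm(commands=[{"fingers": -1, "dx": 0.002, "dy": 0, "dz": 0, "roll": 0}, {"fingers": 1, "dx": 0.002, "dy": 0, "dz": 0, "roll": 0}, {"fingers": 1, "dx": 0.002, "dy": 0, "dz": 0, "roll": 0}, {"fingers": 1, "dx": 0.002, "dy": 0, "dz": 0, "roll": 0}, {"fingers": 1, "dx": 0.002, "dy": 0, "dz": 0, "roll": 0}, {"fingers": 1, "dx": 0.002, "dy": 0, "dz": 0, "roll": 0}, {"fingers": 1, "dx": 0.002, "dy": 0, "dz": -0.04, "roll": 0}, {"fingers": 1, "dx": 0.002, "dy": 0, "dz": -0.09, "roll": 0}])

```text
time: 5.92
tool_pos: [0.4904, 0.2309, 0.1017]
tcp_rot: [3.139, -0.004, -0.009]
wrist_force: [0.5, 0.4, -1.7]
width: 0.642
grip_force: 43.6
```

```bash
python3 - <<'E'
from h import *
print(pose()); print(move(528.8,59.4,100,89.3))
E
```

```text
(array([0.49035849, 0.23089918, 0.10173395]), array([[ 0.99998132, -0.0025746 , -0.00554295],
       [-0.00258752, -0.99999395, -0.00232554],
       [-0.00553693,  0.00233984, -0.99998193]]))
(array([ 38.9, 171.4,   1.9]), np.float64(0.5524856693354536))
```

Request:
step_arm(commands=[{"fingers": 1, "dx": 0.037, "dy": 0.172, "dz": 0, "roll": 0.6}, {"fingers": 1, "dx": 0.037, "dy": 0.172, "dz": 0, "roll": 0.6}, {"fingers": 1, "dx": 0.037, "dy": 0.172, "dz": 0, "roll": 0.6}, {"fingers": 1, "dx": 0.037, "dy": 0.172, "dz": 0, "roll": 0.6}, {"fingers": 1, "dx": 0.037, "dy": 0.172, "dz": 0, "roll": 0.6}, {"fingers": 1, "dx": 0.037, "dy": 0.172, "dz": 0, "roll": 0.6}])

```text
time: 6.68
tool_pos: [0.5287, 0.0608, 0.1029]
tcp_rot: [-3.141, 0.019, 0.002]
wrist_force: [0.2, 0.4, -1.4]
width: 0.643
grip_force: 43.8
```

```bash
python3 - <<'E'
from h import *
p,d,P,c=snap("wrist","w5"); np.savez("w5.npz",p=p,d=d,P=P)
print(pose()); x,y,Z=P[...,0],P[...,1],P[...,2]
m=(Z>.115)&(Z<.125)&(abs(x-.5288)<.036)&(abs(y-.0594)<.0275); print("h",rect(P,m),P[m].min(0).round(4),P[m].max(0).round(4))
m=(Z>.07)&(Z<.14)&(abs(x-.5288)<.036)&(abs(y-.0594)<.015); print("zs",np.histogram(Z[m],10))
g=(Z>.045)&(Z<.062)&(abs(x-.5288)<.045)&(abs(y-.0594)<.045); k,l=cv2.connectedComponents(g.astype(np.uint8))
for i in range(1,k):
    if (l==i).sum()>30: print("guide",rect(P,l==i),P[l==i].min(0).round(4),P[l==i].max(0).round(4))
m=(Z>.005)&(Z<.0135)&(abs(x-.5288)<.06)&(abs(y-.0594)<.06);print("plate",rect(P,m))
E
```

```text
(array([0.52877077, 0.06098864, 0.10294449]), array([[ 9.99935412e-01, -1.13385445e-02, -7.80165577e-04],
       [-1.13383978e-02, -9.99935700e-01,  1.92237560e-04],
       [-7.82295106e-04, -1.83379316e-04, -9.99999677e-01]]))
h (array([528.2,  59.5]), array([57.2, 54.9]), 0.0, 121.7, 7411) [0.4996 0.032  0.115 ] [0.5568 0.0869 0.125 ]
zs (array([  49,  385, 2397,  239,  217,  235,  239,  260,  751, 1709]), array([0.09828127, 0.1008436 , 0.10340594, 0.10596827, 0.10853061,
       0.11109294, 0.11365528, 0.11621761, 0.11877995, 0.12134228,
       0.12390462]))
guide (array([558.2,  87.4]), array([16.6, 16.4]), 89.2, 57.9, 427) [0.55   0.079  0.0451] [0.5663 0.0957 0.0609]
guide (array([557.4,  30. ]), array([16.7, 16.6]), 89.1, 58.0, 433) [0.5491 0.0216 0.045 ] [0.5657 0.0383 0.0608]
plate (array([540.8,  58.9]), array([110. ,  86.5]), 89.2, 10.4, 6846)
```

View pics/w5.png

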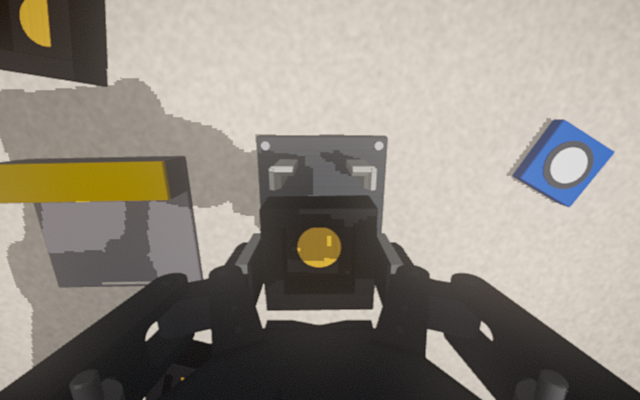

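Request:
step_arm(commands=[{"fingers": 1, "dx": 0.0006, "dy": 0.0015, "dz": 0.02, "roll": 0.1}, {"fingers": 1, "dx": 0.0006, "dy": 0.0015, "dz": 0.03, "roll": 0.1}, {"fingers": 1, "dx": 0.0006, "dy": 0.0015, "dz": 0.03, "roll": 0.1}, {"fingers": 1, "dx": 0.0006, "dy": 0.0015, "dz": 0.03, "roll": 0.1}])

```text
time: 7.22
tool_pos: [0.5302, 0.0587, 0.0737]
tcp_rot: [-3.141, 0.022, -0.001]
wrist_force: [-0.6, 0.6, -1.8]
width: 0.648
grip_force: 43.7
```

Request:
step_arm(commands=[{"fingers": 1, "dx": -0.0006, "dy": -0.0003, "dz": 0.008, "roll": 0}, {"fingers": 1, "dx": -0.0006, "dy": -0.0003, "dz": 0.016, "roll": 0}, {"fingers": 1, "dx": -0.0006, "dy": -0.0003, "dz": 0.022, "roll": 0}, {"fingers": 1, "dx": -0.0006, "dy": -0.0003, "dz": 0.028, "roll": 0}, {"fingers": 1, "dx": -0.0006, "dy": -0.0003, "dz": 0.028, "roll": 0}])

```text
time: 7.85
tool_pos: [0.5286, 0.0585, 0.0445]
tcp_rot: [3.141, -0.023, -0.002]
wrist_force: [-0.7, 0.1, -1.3]
width: 0.644
grip_force: 43.8
```

Request:
step_arm(commands=[{"fingers": 1, "dx": 0, "dy": 0, "dz": 0.008, "roll": 0}, {"fingers": 1, "dx": 0, "dy": 0, "dz": 0.016, "roll": 0}, {"fingers": 1, "dx": 0, "dy": 0, "dz": 0.023, "roll": 0}, {"fingers": 1, "dx": 0, "dy": 0, "dz": 0.027, "roll": 0}, {"fingers": 1, "dx": 0, "dy": 0, "dz": 0.028, "roll": 0}])

```text
time: 8.48
tool_pos: [0.529, 0.0586, 0.0168]
tcp_rot: [3.141, -0.023, -0.001]
wrist_force: [-0.5, -0.5, -1.7]
width: 0.642
grip_force: 43.8
```

Request:
step_arm(commands=[{"fingers": 1, "dx": 0, "dy": 0, "dz": 0.001, "roll": 0}, {"fingers": 1, "dx": 0, "dy": 0, "dz": 0.002, "roll": 0}, {"fingers": 1, "dx": 0, "dy": 0, "dz": 0.002, "roll": 0}])

```text
time: 8.85
tool_pos: [0.5295, 0.0586, 0.0155]
tcp_rot: [-3.141, 0.023, -0.001]
wrist_force: [-0.0, 0.4, -1.2]
width: 0.644
grip_force: 43.8
```

Request:
step_arm(commands=[{"fingers": 1, "dx": 0, "dy": 0, "dz": 0.001, "roll": 0}, {"fingers": 1, "dx": 0, "dy": 0, "dz": 0.0015, "roll": 0}, {"fingers": 1, "dx": 0, "dy": 0, "dz": 0.0015, "roll": 0}])

```text
time: 9.22
tool_pos: [0.5295, 0.0586, 0.0154]
tcp_rot: [3.141, -0.023, 0.0]
wrist_force: [-4.6, -1.0, 10.0]
width: 0.641
grip_force: 45.2
```

Request:
step_arm(commands=[{"fingers": -1, "dx": 0, "dy": 0, "dz": -0.001, "roll": 0}, {"fingers": -1, "dx": 0, "dy": 0, "dz": -0.001, "roll": 0}, {"fingers": -1, "dx": 0, "dy": 0, "dz": -0.001, "roll": 0}, {"fingers": -1, "dx": 0, "dy": 0, "dz": -0.02, "roll": 0}, {"fingers": -1, "dx": 0, "dy": 0, "dz": -0.07, "roll": 0}, {"fingers": -1, "dx": 0, "dy": 0, "dz": -0.12, "roll": 0}, {"fingers": -1, "dx": 0, "dy": 0, "dz": -0.12, "roll": 0}, {"fingers": -1, "dx": 0, "dy": 0, "dz": -0.12, "roll": 0}])

```text
time: 10.22
tool_pos: [0.529, 0.0586, 0.1335]
tcp_rot: [-3.142, 0.023, 0.0]
wrist_force: [0.4, 0.5, -0.3]
width: 0.997
grip_force: 0.0
```

```bash
python3 - <<'E'
from h import *
p,d,P,c=snap("wrist","w6"); np.savez("w6.npz",p=p,d=d,P=P)
print(pose()); x,y,Z=P[...,0],P[...,1],P[...,2]
h=cv2.cvtColor(p,cv2.COLOR_BGR2HSV)
m=(Z>.028)&(Z<.038)&(abs(x-.5288)<.032)&(abs(y-.0594)<.032)&(h[...,2]<70); print("h",rect(P,m),P[m].min(0).round(4),P[m].max(0).round(4))
g=(Z>.045)&(Z<.062)&(abs(x-.5288)<.045)&(abs(y-.0594)<.045); k,l=cv2.connectedComponents(g.astype(np.uint8))
for i in range(1,k):
    if (l==i).sum()>30: print("guide",rect(P,l==i))
for y_ in (32.5,57,122.5,147): print(y_,move(496.1,-298.1,120,y_))
E
```

```text
(array([0.5281691 , 0.05854506, 0.1324624 ]), array([[ 9.99888335e-01, -1.47613866e-02, -2.32784876e-03],
       [-1.47617622e-02, -9.99891029e-01, -1.44243743e-04],
       [-2.32546585e-03,  1.78590786e-04, -9.99997280e-01]]))
h (array([529.3,  59.5]), array([55.8, 55.7]), 0.1, 34.4, 2209) [0.5014 0.0317 0.028 ] [0.5573 0.0874 0.0367]
guide (array([558. ,  87.4]), array([16.2, 16.6]), 0.3, 57.9, 306)
guide (array([557.2,  30.1]), array([16.5, 16. ]), 88.8, 58.0, 315)
guide (array([500.4,  30.8]), array([16.5, 16.8]), 89.2, 57.0, 368)
guide (array([501.3,  88.1]), array([17.2, 16.2]), 0.0, 56.9, 352)
32.5 (array([-26.8, 357.1,  12.6]), np.float64(56.65420411433672))
57 (array([-26.8, 357.1,  12.6]), np.float64(32.15420411433672))
122.5 (array([-26.8, 357.1,  12.6]), np.float64(-33.34579588566328))
147 (array([-26.8, 357.1,  12.6]), np.float64(-57.84579588566328))
```

Request:
step_arm(commands=[{"fingers": -1, "dx": -0.027, "dy": 0.357, "dz": -0.02, "roll": 32}, {"fingers": -1, "dx": -0.027, "dy": 0.357, "dz": -0.02, "roll": 32}, {"fingers": -1, "dx": -0.027, "dy": 0.357, "dz": 0.01, "roll": 32}, {"fingers": -1, "dx": -0.027, "dy": 0.357, "dz": 0.01, "roll": 32}, {"fingers": -1, "dx": -0.027, "dy": 0.357, "dz": 0.01, "roll": 32}, {"fingers": -1, "dx": -0.027, "dy": 0.357, "dz": 0.01, "roll": 32}, {"fingers": -1, "dx": -0.027, "dy": 0.357, "dz": 0.01, "roll": 32}, {"fingers": -1, "dx": -0.027, "dy": 0.357, "dz": 0.01, "roll": 32}])

```text
time: 11.28
tool_pos: [0.4958, -0.2969, 0.1218]
tcp_rot: [-3.012, 0.889, 0.006]
wrist_force: [0.0, 0.7, -0.0]
width: 1.0
grip_force: 0.0
```

```bash
python3 - <<'E'
from h import *
p,d,P,c=snap("wrist","w7")
print(pose()); x,y,Z=P[...,0],P[...,1],P[...,2]
h=cv2.cvtColor(p,cv2.COLOR_BGR2HSV)
m=(Z>.009)&(Z<.016)&(h[...,0]<25)&(h[...,1]>130)&(abs(x-.496)<.05)&(abs(y+.298)<.05); r=rect(P,m);print(r)
print(move(*r[0],3,r[2]))
E
```

```text
(array([ 0.49618563, -0.29651143,  0.12224936]), array([[ 8.40308041e-01, -5.42104020e-01, -2.37235497e-03],
       [-5.42100200e-01, -8.40311259e-01,  2.08829784e-03],
       [-3.12559124e-03, -4.68759364e-04, -9.99995005e-01]]))
(array([ 496.6, -298.8]), array([55.5, 55.6]), 56.8, 12.4, 2288)
(array([  2. ,   1.8, 119.2]), np.float64(0.3730121803648103))
```

Request:
step_arm(commands=[{"fingers": -1, "dx": 0.002, "dy": 0.0015, "dz": 0.06, "roll": 0.4}, {"fingers": -1, "dx": 0.002, "dy": 0.0015, "dz": 0.1, "roll": 0.4}, {"fingers": -1, "dx": 0.002, "dy": 0.0015, "dz": 0.115, "roll": 0.4}, {"fingers": -1, "dx": 0.002, "dy": 0.0015, "dz": 0.121, "roll": 0.4}, {"fingers": -1, "dx": 0.002, "dy": 0.0015, "dz": 0.121, "roll": 0.4}, {"fingers": -1, "dx": 0.002, "dy": 0.0015, "dz": 0.121, "roll": 0.4}])

```text
time: 12.08
tool_pos: [0.4993, -0.3011, 0.0046]
tcp_rot: [3.009, -0.898, 0.005]
wrist_force: [-0.4, -0.3, 0.1]
width: 1.001
grip_force: 0.0
```

Request:
step_arm(commands=[{"fingers": -1, "dx": -0.003, "dy": 0, "dz": 0.003, "roll": 0}, {"fingers": -1, "dx": -0.003, "dy": 0, "dz": 0.004, "roll": 0}, {"fingers": -1, "dx": -0.003, "dy": 0, "dz": 0.004, "roll": 0}])

```text
time: 12.45
tool_pos: [0.4952, -0.2986, -0.0012]
tcp_rot: [-3.01, 0.899, 0.0]
wrist_force: [-0.3, -0.4, 0.1]
width: 0.999
grip_force: 0.0
```

Request:
step_arm(commands=[{"fingers": 1, "dx": 0.001, "dy": 0, "dz": 0, "roll": 0}, {"fingers": 1, "dx": 0.001, "dy": 0, "dz": 0, "roll": 0}, {"fingers": 1, "dx": 0.001, "dy": 0, "dz": 0, "roll": 0}, {"fingers": 1, "dx": 0.001, "dy": 0, "dz": 0, "roll": 0}, {"fingers": 1, "dx": 0.001, "dy": 0, "dz": 0, "roll": 0}, {"fingers": 1, "dx": 0.001, "dy": 0, "dz": 0, "roll": 0}], squeeze=35)

```text
time: 13.2
tool_pos: [0.4966, -0.2995, -0.0009]
tcp_rot: [3.01, -0.899, 0.001]
wrist_force: [0.4, -0.3, 4.1]
width: 0.644
grip_force: 37.7
```

Request:
step_arm(commands=[{"fingers": 1, "dx": 0, "dy": 0, "dz": -0.02, "roll": 0}, {"fingers": 1, "dx": 0, "dy": 0, "dz": -0.06, "roll": 0}, {"fingers": 1, "dx": 0, "dy": 0, "dz": -0.1, "roll": 0}, {"fingers": 1, "dx": 0, "dy": 0, "dz": -0.1, "roll": 0}, {"fingers": 1, "dx": 0, "dy": 0, "dz": -0.1, "roll": 0}])

```text
time: 13.82
tool_pos: [0.4958, -0.2989, 0.099]
tcp_rot: [-3.01, 0.899, 0.0]
wrist_force: [-0.6, 0.1, -0.2]
width: 0.643
grip_force: 37.4
```

```bash
python3 - <<'E'
from h import *
p,d,P,c=snap("wrist","w8"); h=cv2.cvtColor(p,cv2.COLOR_BGR2HSV);t,M=pose();print(t)
m=(h[...,0]<22)&(h[...,1]>130)&(P[...,2]>.09)&(P[...,2]<.13)
Q=(P-t)@M; m&=(abs(Q[...,0])<.05)&(abs(Q[...,1])<.04)
print(rect(Q,m),Q[m].min(0),Q[m].max(0)); print(move(529.2,59.3,100,89.2))
E
```

```text
[ 0.49521185 -0.29846458  0.09798045]
(array([ 0.5, -0.2]), array([56.5, 56.7]), 0.2, -14.3, 8193) [-0.02783964 -0.02846731 -0.01789991] [ 0.0287228   0.02823254 -0.00300535]
(array([-167.7, -317.8,   -1.7]), np.float64(-32.44596898786199))
```

Request:
step_arm(commands=[{"fingers": 1, "dx": -0.168, "dy": -0.318, "dz": -0.005, "roll": -32.4}, {"fingers": 1, "dx": -0.168, "dy": -0.318, "dz": -0.005, "roll": -32.4}, {"fingers": 1, "dx": -0.168, "dy": -0.318, "dz": -0.005, "roll": -32.4}, {"fingers": 1, "dx": -0.168, "dy": -0.318, "dz": -0.005, "roll": -32.4}, {"fingers": 1, "dx": -0.168, "dy": -0.318, "dz": -0.005, "roll": -32.4}, {"fingers": 1, "dx": -0.168, "dy": -0.318, "dz": -0.005, "roll": -32.4}, {"fingers": 1, "dx": -0.168, "dy": -0.318, "dz": -0.005, "roll": -32.4}, {"fingers": 1, "dx": -0.168, "dy": -0.318, "dz": -0.005, "roll": -32.4}])

```text
time: 14.88
tool_pos: [0.5288, 0.0586, 0.1024]
tcp_rot: [3.141, -0.022, -0.005]
wrist_force: [0.2, -0.6, -0.4]
width: 0.643
grip_force: 37.5
```

```bash
python3 - <<'E'
from h import *
print(pose()); print(move(528.8,59.3,66,89.2))
E
```

```text
(array([0.52876834, 0.0586305 , 0.1023721 ]), array([[ 9.99900952e-01, -1.37474242e-02, -3.01576206e-03],
       [-1.37496518e-02, -9.99905210e-01, -7.19160224e-04],
       [-3.00558959e-03,  7.60554671e-04, -9.99995194e-01]]))
(array([ 0.1, -0.7, 36.4]), np.float64(0.01230557276807076))
```

Request:
step_arm(commands=[{"fingers": 1, "dx": 0, "dy": -0.0005, "dz": 0.02, "roll": 0}, {"fingers": 1, "dx": 0, "dy": -0.0005, "dz": 0.034, "roll": 0}, {"fingers": 1, "dx": 0, "dy": -0.0005, "dz": 0.042, "roll": 0}, {"fingers": 1, "dx": 0, "dy": -0.0005, "dz": 0.05, "roll": 0}, {"fingers": 1, "dx": 0, "dy": -0.0005, "dz": 0.056, "roll": 0}, {"fingers": 1, "dx": 0, "dy": -0.0005, "dz": 0.06, "roll": 0}, {"fingers": 1, "dx": 0, "dy": -0.0005, "dz": 0.06, "roll": 0}])

```text
time: 15.75
tool_pos: [0.5299, 0.0594, 0.0436]
tcp_rot: [3.141, -0.023, -0.001]
wrist_force: [1.0, 0.1, -1.7]
width: 0.646
grip_force: 37.5
```

Request:
step_arm(commands=[{"fingers": 1, "dx": -0.0007, "dy": 0, "dz": 0.004, "roll": 0}, {"fingers": 1, "dx": -0.0007, "dy": 0, "dz": 0.007, "roll": 0}, {"fingers": 1, "dx": -0.0007, "dy": 0, "dz": 0.009, "roll": 0}, {"fingers": 1, "dx": -0.0007, "dy": 0, "dz": 0.009, "roll": 0}])

```text
time: 16.25
tool_pos: [0.5292, 0.0594, 0.0346]
tcp_rot: [3.142, -0.023, -0.001]
wrist_force: [0.2, -0.2, -0.1]
width: 0.64
grip_force: 37.5
```

Request:
step_arm(commands=[{"fingers": 1, "dx": 0, "dy": 0, "dz": 0.001, "roll": 0}, {"fingers": 1, "dx": 0, "dy": 0, "dz": 0.002, "roll": 0}, {"fingers": 1, "dx": 0, "dy": 0, "dz": 0.002, "roll": 0}])

```text
time: 16.62
tool_pos: [0.5295, 0.0594, 0.0331]
tcp_rot: [-3.141, 0.023, -0.0]
wrist_force: [-1.2, 0.4, 1.9]
width: 0.643
grip_force: 37.7
```

Request:
step_arm(commands=[{"fingers": 1, "dx": 0, "dy": 0, "dz": 0.0007, "roll": 0}, {"fingers": 1, "dx": 0, "dy": 0, "dz": 0.0007, "roll": 0}])

```text
time: 16.88
tool_pos: [0.5295, 0.0594, 0.033]
tcp_rot: [3.141, -0.023, 0.0]
wrist_force: [-3.4, -1.3, 7.4]
width: 0.642
grip_force: 38.3
```

Contact is confirmed. Next I release, lift, and check.

Request:
step_arm(commands=[{"fingers": -1, "dx": 0, "dy": 0, "dz": -0.001, "roll": 0}, {"fingers": -1, "dx": 0, "dy": 0, "dz": -0.001, "roll": 0}, {"fingers": -1, "dx": 0, "dy": 0, "dz": -0.001, "roll": 0}, {"fingers": -1, "dx": 0, "dy": 0, "dz": -0.02, "roll": 0}, {"fingers": -1, "dx": 0, "dy": 0, "dz": -0.07, "roll": 0}, {"fingers": -1, "dx": 0, "dy": 0, "dz": -0.1, "roll": 0}, {"fingers": -1, "dx": 0, "dy": 0, "dz": -0.1, "roll": 0}, {"fingers": -1, "dx": 0, "dy": 0, "dz": -0.1, "roll": 0}])

```text
time: 17.88
tool_pos: [0.5286, 0.0593, 0.1312]
tcp_rot: [3.141, -0.023, -0.002]
wrist_force: [-0.3, -0.8, -0.2]
width: 1.0
grip_force: 0.0
```

```bash
python3 - <<'E'
from h import *
p,d,P,c=snap("wrist","w9"); print(pose()); x,y,Z=P[...,0],P[...,1],P[...,2]
h=cv2.cvtColor(p,cv2.COLOR_BGR2HSV)
m=(h[...,0]<22)&(h[...,1]>150)&(abs(x-.5288)<.034)&(abs(y-.0594)<.034)&(Z>.04)
q=P[m]; A=np.c_[q[:,:2],np.ones(len(q))]; print("sp",rect(P,m),"tilt",np.linalg.lstsq(A,q[:,2],rcond=None)[0][:2])
for a in (60.8,150.8): print(move(557.3,-148.2,120,a))
E
```

```text
(array([0.52809975, 0.05928664, 0.1304927 ]), array([[ 9.99886692e-01, -1.48046589e-02, -2.72484349e-03],
       [-1.48051515e-02, -9.99890385e-01, -1.60707372e-04],
       [-2.72216559e-03,  2.01030883e-04, -9.99996275e-01]]))
sp (array([529.4,  60. ]), array([56.1, 55.9]), 89.2, 46.4, 2888) tilt [-0.00429766  0.00042847]
(array([ 32.3, 207. ,  10.4]), np.float64(28.35172452305511))
(array([ 32.3, 207. ,  10.4]), np.float64(-61.64827547694489))
```

Request:
step_arm(commands=[{"fingers": -1, "dx": 0.032, "dy": 0.207, "dz": 0, "roll": 28.4}, {"fingers": -1, "dx": 0.032, "dy": 0.207, "dz": 0, "roll": 28.4}, {"fingers": -1, "dx": 0.032, "dy": 0.207, "dz": 0.01, "roll": 28.4}, {"fingers": -1, "dx": 0.032, "dy": 0.207, "dz": 0.01, "roll": 28.4}, {"fingers": -1, "dx": 0.032, "dy": 0.207, "dz": 0.01, "roll": 28.4}, {"fingers": -1, "dx": 0.032, "dy": 0.207, "dz": 0.01, "roll": 28.4}])

```text
time: 18.68
tool_pos: [0.5575, -0.1468, 0.1211]
tcp_rot: [-3.039, 0.791, 0.003]
wrist_force: [1.2, 1.2, 0.6]
width: 0.998
grip_force: 0.0
```

```bash
python3 - <<'E'
from h import *
p,d,P,c=snap("wrist","w10")
print(pose()[0]); x,y,Z=P[...,0],P[...,1],P[...,2]
m=(Z>.009)&(Z<.016)&(abs(x-.557)<.045)&(abs(y+.148)<.045); r=rect(P,m);print(r)
print(move(*r[0],-1,r[2]))
E
```

```text
[ 0.55777349 -0.14648293  0.12148197]
(array([ 557.8, -148.4]), array([56. , 55.5]), 61.0, 12.9, 3442)
(array([  1.2,   1.7, 122.5]), np.float64(-0.15007073206055566))
```

Request:
step_arm(commands=[{"fingers": -1, "dx": 0, "dy": 0.001, "dz": 0.06, "roll": 0}, {"fingers": -1, "dx": 0, "dy": 0.001, "dz": 0.1, "roll": 0}, {"fingers": -1, "dx": 0, "dy": 0.001, "dz": 0.115, "roll": 0}, {"fingers": -1, "dx": 0, "dy": 0.001, "dz": 0.12, "roll": 0}, {"fingers": -1, "dx": 0, "dy": 0.001, "dz": 0.12, "roll": 0}, {"fingers": -1, "dx": 0, "dy": 0.001, "dz": 0.12, "roll": 0}])

```text
time: 19.48
tool_pos: [0.5595, -0.1494, 0.004]
tcp_rot: [3.04, -0.793, 0.005]
wrist_force: [0.4, 0.4, 0.1]
width: 0.999
grip_force: 0.0
```

```bash
python3 - <<'E'
from h import *
print(pose()[0],move(557.8,-148.4,-1,61))
E
```

```text
[ 0.5594786  -0.14936746  0.00398649] (array([-2., -0.,  5.]), np.float64(-0.23919004858129256))
```

Request:
step_arm(commands=[{"fingers": -1, "dx": -0.002, "dy": 0, "dz": 0.003, "roll": 0}, {"fingers": -1, "dx": -0.002, "dy": 0, "dz": 0.004, "roll": 0}, {"fingers": -1, "dx": -0.002, "dy": 0, "dz": 0.004, "roll": 0}, {"fingers": 1, "dx": -0.002, "dy": 0, "dz": 0.004, "roll": 0}, {"fingers": 1, "dx": -0.002, "dy": 0, "dz": 0.004, "roll": 0}, {"fingers": 1, "dx": -0.002, "dy": 0, "dz": 0.004, "roll": 0}, {"fingers": 1, "dx": -0.002, "dy": 0, "dz": 0.004, "roll": 0}, {"fingers": 1, "dx": -0.002, "dy": 0, "dz": 0.004, "roll": 0}])

```text
time: 20.48
tool_pos: [0.5564, -0.1481, -0.0017]
tcp_rot: [3.04, -0.793, 0.001]
wrist_force: [-0.5, -0.5, 1.9]
width: 0.645
grip_force: 37.8
```

Request:
step_arm(commands=[{"fingers": 1, "dx": 0, "dy": 0, "dz": 0, "roll": 0}, {"fingers": 1, "dx": 0, "dy": 0, "dz": -0.02, "roll": 0}, {"fingers": 1, "dx": 0, "dy": 0, "dz": -0.06, "roll": 0}, {"fingers": 1, "dx": 0, "dy": 0, "dz": -0.1, "roll": 0}, {"fingers": 1, "dx": 0, "dy": 0, "dz": -0.1, "roll": 0}, {"fingers": 1, "dx": 0, "dy": 0, "dz": -0.1, "roll": 0}])

```text
time: 21.22
tool_pos: [0.5557, -0.1478, 0.0984]
tcp_rot: [-3.04, 0.793, 0.0]
wrist_force: [-0.4, -0.3, -1.2]
width: 0.646
grip_force: 37.6
```

```bash
python3 - <<'E'
from h import *
p,d,P,c=snap("wrist","w11"); h=cv2.cvtColor(p,cv2.COLOR_BGR2HSV);t,M=pose();print(t)
Q=(P-t)@M; m=(h[...,1]>110)&(h[...,0]>100)&(h[...,0]<130)&(P[...,2]>.09)&(P[...,2]<.14)&(abs(Q[...,0])<.05)&(abs(Q[...,1])<.04)
print(rect(Q,m),Q[m].min(0),Q[m].max(0)); print(move(529.2,59.3,100,89.2))
E
```

```text
[ 0.55499274 -0.14760602  0.0973689 ]
(array([ 2.7, -0.4]), array([55.7, 55.9]), 0.3, -15.2, 6022) [-0.02523236 -0.02836144 -0.01748215] [ 0.03054691  0.027659   -0.01222523]
(array([-123.6, -167.9,   -2.5]), np.float64(-28.443439928168857))
```

Request:
step_arm(commands=[{"fingers": 1, "dx": -0.1255, "dy": -0.167, "dz": -0.005, "roll": -28.4}, {"fingers": 1, "dx": -0.1255, "dy": -0.167, "dz": -0.005, "roll": -28.4}, {"fingers": 1, "dx": -0.1255, "dy": -0.167, "dz": -0.005, "roll": -28.4}, {"fingers": 1, "dx": -0.1255, "dy": -0.167, "dz": -0.005, "roll": -28.4}, {"fingers": 1, "dx": -0.1255, "dy": -0.167, "dz": -0.005, "roll": -28.4}, {"fingers": 1, "dx": -0.1255, "dy": -0.167, "dz": -0.005, "roll": -28.4}])

```text
time: 22.02
tool_pos: [0.5274, 0.0585, 0.102]
tcp_rot: [3.141, -0.023, -0.003]
wrist_force: [-0.1, -0.3, -1.0]
width: 0.642
grip_force: 37.6
```

```bash
python3 - <<'E'
from h import *
p,d,P,c=snap("wrist","w12"); h=cv2.cvtColor(p,cv2.COLOR_BGR2HSV);t,M=pose();print(t)
m=(h[...,1]>110)&(h[...,0]>100)&(h[...,0]<130)&(P[...,2]>.1)&(P[...,2]<.14)&(abs(P[...,0]-.529)<.05)&(abs(P[...,1]-.059)<.04)
print(rect(P,m)); print(move(527,59.3,70,89.2))
E
```

```text
[0.52767418 0.05814282 0.10223754]
(array([529.7,  59.2]), array([55.8, 55.7]), 88.5, 116.1, 6376)
(array([-0.6, -1.2, 32.2]), np.float64(-0.09255562771744508))
```

Request:
step_arm(commands=[{"fingers": 1, "dx": -0.0007, "dy": -0.0006, "dz": 0.02, "roll": 0}, {"fingers": 1, "dx": -0.0007, "dy": -0.0006, "dz": 0.032, "roll": 0}, {"fingers": 1, "dx": -0.0007, "dy": -0.0006, "dz": 0.04, "roll": 0}, {"fingers": 1, "dx": -0.0007, "dy": -0.0006, "dz": 0.046, "roll": 0}, {"fingers": 1, "dx": -0.0007, "dy": -0.0006, "dz": 0.05, "roll": 0}, {"fingers": 1, "dx": -0.0007, "dy": -0.0006, "dz": 0.05, "roll": 0}])

```text
time: 22.82
tool_pos: [0.5274, 0.0597, 0.053]
tcp_rot: [-3.141, 0.023, 0.0]
wrist_force: [-0.2, 0.0, -0.4]
width: 0.639
grip_force: 37.6
```

Request:
step_arm(commands=[{"fingers": 1, "dx": -0.0003, "dy": 0, "dz": 0.003, "roll": 0}, {"fingers": 1, "dx": -0.0003, "dy": 0, "dz": 0.006, "roll": 0}, {"fingers": 1, "dx": -0.0003, "dy": 0, "dz": 0.0075, "roll": 0}, {"fingers": 1, "dx": -0.0003, "dy": 0, "dz": 0.0075, "roll": 0}])

```text
time: 23.32
tool_pos: [0.527, 0.0597, 0.0454]
tcp_rot: [3.141, -0.023, -0.001]
wrist_force: [-0.4, -0.3, -0.5]
width: 0.647
grip_force: 37.6
```

Request:
step_arm(commands=[{"fingers": 1, "dx": 0, "dy": 0, "dz": 0.001, "roll": 0}, {"fingers": 1, "dx": 0, "dy": 0, "dz": 0.0015, "roll": 0}, {"fingers": 1, "dx": 0, "dy": 0, "dz": 0.0015, "roll": 0}])

```text
time: 23.7
tool_pos: [0.5272, 0.0597, 0.0443]
tcp_rot: [-3.141, 0.023, -0.0]
wrist_force: [-0.7, -0.5, 0.6]
width: 0.645
grip_force: 37.8
```

Request:
step_arm(commands=[{"fingers": 1, "dx": 0, "dy": 0, "dz": 0.0008, "roll": 0}, {"fingers": 1, "dx": 0, "dy": 0, "dz": 0.0008, "roll": 0}])

```text
time: 23.95
tool_pos: [0.5272, 0.0597, 0.0443]
tcp_rot: [3.141, -0.023, -0.0]
wrist_force: [-4.1, -0.2, 7.4]
width: 0.64
grip_force: 38.4
```

Request:
step_arm(commands=[{"fingers": -1, "dx": 0, "dy": 0, "dz": -0.001, "roll": 0}, {"fingers": -1, "dx": 0, "dy": 0, "dz": -0.001, "roll": 0}, {"fingers": -1, "dx": 0, "dy": 0, "dz": -0.001, "roll": 0}, {"fingers": -1, "dx": 0, "dy": 0, "dz": -0.02, "roll": 0}, {"fingers": -1, "dx": 0, "dy": 0, "dz": -0.07, "roll": 0}, {"fingers": -1, "dx": 0, "dy": 0, "dz": -0.1, "roll": 0}, {"fingers": -1, "dx": 0, "dy": 0, "dz": -0.1, "roll": 0}, {"fingers": -1, "dx": 0, "dy": 0, "dz": -0.1, "roll": 0}])

```text
time: 24.95
tool_pos: [0.5265, 0.0596, 0.1424]
tcp_rot: [3.141, -0.023, -0.002]
wrist_force: [1.0, 0.1, -0.4]
width: 1.0
grip_force: 0.0
```

```bash
python3 - <<'E'
from h import *
p,d,P,c=snap("wrist","w13"); x,y,Z=P[...,0],P[...,1],P[...,2]
h=cv2.cvtColor(p,cv2.COLOR_BGR2HSV)
m=(h[...,0]>100)&(h[...,0]<130)&(h[...,1]>110)&(abs(x-.5288)<.034)&(abs(y-.0594)<.034)&(Z>.05)
q=P[m]; A=np.c_[q[:,:2],np.ones(len(q))]; print("co",rect(P,m),"tilt",np.linalg.lstsq(A,q[:,2],rcond=None)[0][:2])
E
```

```text
co (array([529.3,  60.2]), array([55.9, 55.1]), 89.2, 58.5, 2333) tilt [-0.00347814  0.00123618]
```

View pics/w13.png

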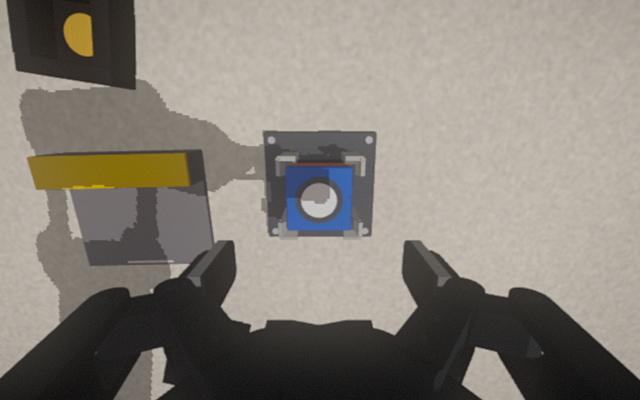

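The cover is flat between the guides at (319,200), window up. Its top is at z = 58.5 mm, against 58 expected, and the gripper is clear.

```bash
python3 -c "
from workcell import *
print(finish_job())"
```

```text
the job is handed in; nothing more can be done
None
```

The housing, spacer and cover are stacked level in the nest and released, and the job was handed in at about 25 s of arm time; `finish_job` returned no verdict, and I kept clear of the bottle, tube rack and screwdriver but did not measure them again at the end.

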